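# Free and open the green punch drawer

### The arm

A 7-joint arm with a two-finger parallel gripper is mounted at the origin on the work surface. World frame = base frame: x ahead of the robot, y to its left, z up, the work surface at z = 0. Lengths are in m, angles in rad, forces in N, time in s.
With the tool pointing down it reaches from about 0.425 to 0.925 m from the base axis. Payload 6.8 kg.
Tool frame: the origin (TCP) lies on the front face of the gripper's body, between the roots of the fingers; the fingertips stand 73 mm ahead of it and the grasp point (between the pads) lies 54 mm ahead of it (env.nose_length is the distance from the TCP to the fingertips, in m); z points along the fingers, y is the line along which they close (so a half turn about z gives the same grasp; the last joint's range is limited). The gripper opens to 85 mm and grips with 20 to 120 N. Pads are 22 mm wide; open, the fingers measure 114 mm over their backs; the gripper's body (76 mm by 85 mm) begins 54 mm behind the grasp point. The pads swing forward as they close: fully open they stand 13 mm farther back than shut.
Start: joints at [1.176, 0.477, 0.022, 1.555, -0.011, 1.109, -0.083], TCP at [0.191, -0.647, 0.304] pointing down, gripper open.
Joint ranges: [-2.96, 2.96], [-0.34, 2.1], [-1.41, 1.46], [0.24, 2.44], [-1.37, 4.51], [0.17, 1.92], [-2.96, 2.96]. Speed limits (rad/s): [2.39, 2.39, 3.14, 3.14, 3.14, 3.14, 3.14].

### API

Orientations are given as a unit quaternion [w, x, y, z].
In Python, from cell import env, kin, camera, calibration, job gives the robot as it stands. The module is installed in compiled form; this text tells all that it offers. Calls block until the motion is done:
- env.reach(position, orientation): joint-space move of the TCP to a pose.
- env.movel(position, velocity=0.15, rot=None, stop_force=None): straight line of the TCP; rot=None keeps the orientation; velocity is the mean speed in m/s. With stop_force (N) it stops when the force on the tool has changed by that much, and returns True; else False.
- env.goto_joints(angles): joint-space move.
- env.grip(opening, f_grip=None): finger opening in m; f_grip is the grip in N (None keeps the last); returns when the fingers have stopped.
- env.dwell(seconds).
- kin.inverse_kinematics(position, orientation): joint angles nearest the present ones, or None.
- env.get_state(): the state.
- camera(name): name is "scene" or "top" or "wrist"; returns (picture, depth): 384x512x3 uint8, blue, green, red; 384x512 float32, m along the optical axis (not along the pixel's ray), 0 where there is no reading.
- calibration(name): a dict with "fx", "fy", "cx", "cy" (pixels), "rvec" (rotation vector, rad) and "tvec" (3), from world to camera coordinates, as OpenCV has them. Camera axes: x right, y down, z forward; pixel columns grow to the right and rows downward; lengths in m; the calibration is good to about 2 mm. A picture is of the moment at which its call begins: read the wrist's pose just before it. calibration takes no time and is no camera call; for the wrist camera it gives the pose at the moment of the call.
A pose or a line that the arm cannot do raises env.PlanningError and nothing moves.
- job.job_done(): hands the job in; it is judged then, once.
The state is a dict: "time": time; "qpos": joint angles; "joint_velocities": joint speeds; "joint_torque": joint torques, N m; "tcp_pos": TCP position; "orientation": TCP orientation; "force": force on the tool from outside, world axes, zero at the start; "torque": the same for the moment, N m; "opening": finger opening in m; "gripper_force": force on a finger pad.
Only numpy, scipy, OpenCV 4.12 (cv2) and the standard library are available. Lean on these libraries where they do the work, as an engineer would, in place of code of your own. Each camera call takes 0.05 s, during which the arm holds its last target. There are 200 camera calls.

### The job

I need the punches from the chest with the green drawer. Lift its locked stay by the green ball so that it swings up about the lid hinge and stands by itself with the ball about 8 cm higher than now, then pull the green drawer out by the wooden knob, about 8 cm, and let go. Leave the yellow chest's stay and drawer as they are.

Things in the scene. Friction and masses are not known exactly. Their poses are not given: they have to be found in the camera images.
- green_ball (a point): Centre of the green ball, 28 mm across, the grip of the green chest's stay; 144 mm above the table with the stay down. It tops a 10 mm thick stem on the stay, with 19 mm of free height below the ball. Stay: flat steel bar 12 mm wide on the lid's left edge, top 111 mm above the table. Stay down: x to the chest's rear, y to its left seen from the robot, z up; axes tilt with the stay.
- green_hinge (a point): Where the green chest's stay pivots, on the lid hinge line (along y) at the chest's far edge: 190 mm behind the ball (+x) and 36 mm below it. The stay's front end, 28 mm before the ball, hooks 30 mm down over the drawer front and locks the drawer until lifted. It swings up at most 57 degrees, takes 1 to 3 N at the ball and stays where it is left. Axes: x to the chest's rear, z up; fixed.
- green_knob (a point): Point on the axis of the green drawer's dark wooden knob, 20 mm before the drawer front, 68 mm above the table, mid-drawer: when shut, 42 mm before and 78 mm right of the lowered ball. Barrel 22 mm thick, 36 mm long, sticking straight out, with a 32 mm wide end flange. The drawer slides out up to 110 mm along this frame's -x; 2 to 4 N when unlocked. x to the rear, y left, z up.
- chest_green: The chest with the green drawer front (192 mm wide, 56 high): light wood, 200 mm deep and wide, lid top 100 mm above the table, lid shut, fixed to the table; drawer facing roughly to the robot. Origin at the centre of its underside; x to its rear, y to its left, z up. It stands left or right of the yellow chest.
- yellow_ball (a point): The yellow ball on the stay of a second chest, beside the first and alike in all but the colour of ball and drawer front. To be left down. Point and axes as for the green ball.
- yellow_knob (a point): The wooden knob of the second chest's yellow drawer. To be left shut. Point and axes as for the green drawer's knob.

How it is judged:
By the outcome, as a careful person would: the job done as asked, in the order asked, and still so for the second after the job is handed in, with the robot touching nothing.
It also fails if it takes over 40 s, if anything falls off the work surface, if the arm or the gripper's body presses on something with over 40 N, if the wrist force passes 120 N, or if a joint passes its speed limit or range.

## Working session

There is one attempt and no reset: what is moved stays moved. The work goes in short steps, each a Python script; the robot and the scene stay as the last script left them, time stands still between calls to the robot, and variables do not carry over. Pictures are saved under pics/ and viewed, at most 10 in all, crops included, and the job is handed in when it is done.

```bash
mkdir -p pics; cat > h.py <<'E'
import numpy as np, cv2
from cell import env, kin, camera, calibration, job
from scipy.spatial.transform import Rotation as R
def w(c,d,u,v):
    z=float(d[int(v),int(u)]); p=np.array([(u-c['cx'])/c['fx']*z,(v-c['cy'])/c['fy']*z,z])
    M=cv2.Rodrigues(np.array(c['rvec'],float))[0]
    return M.T@(p-np.array(c['tvec']).ravel())
def cloud(c,d):
    v,u=np.indices(d.shape); p=np.stack([(u-c['cx'])/c['fx']*d,(v-c['cy'])/c['fy']*d,d],-1)
    M=cv2.Rodrigues(np.array(c['rvec'],float))[0]
    return (p-np.array(c['tvec']).ravel())@M
def q(M): 
    x=R.from_matrix(M).as_quat(); return [x[3],x[0],x[1],x[2]]
E
python3 - <<'E'
from h import *
for n in("scene","top"):
    c=calibration(n); p,d=camera(n); np.savez('pics/%s0.npz'%n,p=p,d=d); cv2.imwrite('pics/%s0.png'%n,p); print(n,c)
print(env.get_state()['time'],env.get_state()['orientation'])
E
```

```text
scene {'fx': 366.0346929980356, 'fy': 366.0346929980356, 'cx': 255.14241565291255, 'cy': 196.28513040414512, 'rvec': array([ 2.20799692,  1.40080424, -0.42527603]), 'tvec': array([-0.27563963, -0.38207807,  1.24854244])}
top {'fx': 378.2155996656529, 'fy': 378.2155996656529, 'cx': 263.86508890742755, 'cy': 190.73440200404113, 'rvec': array([ 2.16228208, -2.16527462,  0.13720549]), 'tvec': array([0.01925741, 0.62914374, 0.92160865])}
0.1 [-8.09194763e-04  9.89734383e-01  1.42916613e-01 -1.95699444e-04]
```

View pics/scene0.png

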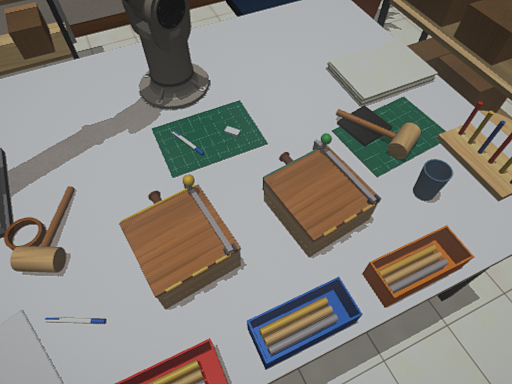

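View pics/top0.png

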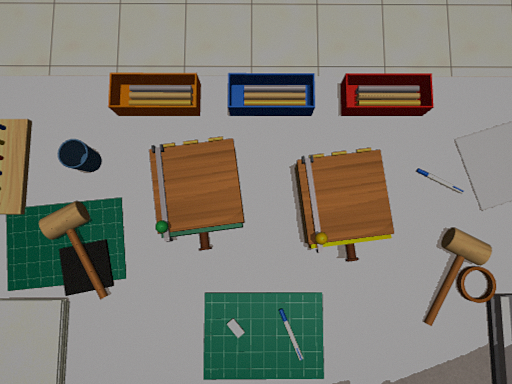

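The green chest is on the left (top view: ball at 162,227; knob at about 205,241). The yellow chest is on the right (ball at 321,239). Next I fit the lid and both balls.

```bash
python3 - <<'E'
from h import *
for n,lo,hi in(("top",(150,130,250,250),0),("scene",(255,125,390,255),0)):
    f=np.load('pics/%s0.npz'%n); p,d=f['p'],f['d']; c=calibration(n); P=cloud(c,d)
    u0,v0,u1,v1=lo; m=np.zeros(d.shape,bool); m[v0:v1,u0:u1]=1
    lid=m&(abs(P[...,2]-.1)<.006)&(d>0)
    pts=P[lid]; r=cv2.minAreaRect(pts[:,:2].astype(np.float32)); print(n,'lid rect',r,np.round(np.median(pts,0),4))
    hsv=cv2.cvtColor(p,cv2.COLOR_BGR2HSV)
    g=m&(hsv[...,0]>50)&(hsv[...,0]<75)&(hsv[...,1]>150)&(P[...,2]>.12)
    B=P[g]; print('ball px',np.argwhere(g).mean(0)[::-1],len(B))
    s=np.linalg.lstsq(np.c_[2*B,np.ones(len(B))],(B**2).sum(1),rcond=None)[0]; print('sphere',s[:3])
    M=cv2.Rodrigues(c['rvec'])[0]; C=-M.T@c['tvec']; u,v=np.argwhere(g).mean(0)[::-1]
    ray=M.T@np.array([(u-c['cx'])/c['fx'],(v-c['cy'])/c['fy'],1]); print('ray@.144',C+ray*(.144-C[2])/ray[2])
    # front/rear stay: points at 0.111
    st=P[m&(abs(P[...,2]-.111)<.003)&(d>0)]; a=cv2.fitLine(st[:,:2].astype(np.float32),cv2.DIST_HUBER,0,.01,.01).ravel(); print('stay',a,np.degrees(np.arctan2(a[1],a[0])),len(st))
    kn=P[m&(P[...,2]>.06)&(P[...,2]<.085)&(hsv[...,2]<110)]
f=np.load('pics/top0.npz'); cv2.imwrite('pics/crop.png',cv2.resize(f['p'][125:260,140:260],None,fx=5,fy=4.4*5/4.4*.88))
E
```

```text
top lid rect ((0.6299164295196533, 0.18112453818321228), (0.23105980455875397, 0.2047819346189499), 7.929555892944336) [0.6357 0.1739 0.0997]
ball px [161.5        226.26851852] 108
sphere [0.53721866 0.24601325 0.1497082 ]
ray@.144 [0.53713108 0.2468342  0.144     ]
stay [0.99083257 0.1350958  0.64445883 0.26086363] 7.7641597 412
scene lid rect ((0.6328544616699219, 0.18057933449745178), (0.23006294667720795, 0.20542189478874207), 7.850519180297852) [0.65   0.1693 0.098 ]
ball px [326.66666667 134.66666667] 6
sphere [0.54241811 0.2422103  0.14962434]
ray@.144 [0.5275254  0.25633062 0.144     ]
stay [0.9906329  0.1365519  0.63518137 0.25930405] 7.8483686 405
```

View pics/crop.png

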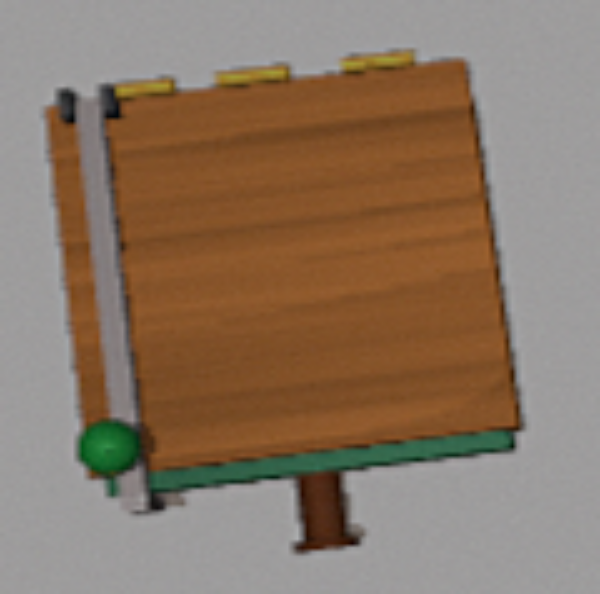

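The crop shows the green ball at about (161.6, 226.5) full-frame. That puts it at (0.537, 0.246, 0.144), chest yaw about 7.8°, and the stay line agrees. I move above the ball and check from near.

```bash
cat >> h.py <<'E'
yaw=np.radians(7.8); cx=np.array([np.cos(yaw),np.sin(yaw),0]); cy=np.array([-np.sin(yaw),np.cos(yaw),0]); cz=np.array([0,0,1.])
Q=q(np.c_[cx,-cy,-cz]); ball=np.array([.537,.246,.144])
E
python3 - <<'E'
from h import *
env.reach(ball+[0,0,.054+.10],Q)
c=calibration('wrist'); p,d=camera('wrist'); np.savez('pics/w1.npz',p=p,d=d); cv2.imwrite('pics/w1.png',p)
P=cloud(c,d); hsv=cv2.cvtColor(p,cv2.COLOR_BGR2HSV)
g=(hsv[...,0]>50)&(hsv[...,0]<75)&(hsv[...,1]>120)&(P[...,2]>.125)&(P[...,2]<.17)&(d>0)
B=P[g]; s=np.linalg.lstsq(np.c_[2*B,np.ones(len(B))],(B**2).sum(1),rcond=None)[0]; print(len(B),np.argwhere(g).mean(0)[::-1],'sphere',s[:3],np.sqrt(s[3]+s[:3]@s[:3]))
st=P[(abs(P[...,2]-.111)<.003)&(d>0)&(abs(P[...,1]-.26)<.03)]
a=cv2.fitLine(st[:,:2].astype(np.float32),cv2.DIST_HUBER,0,.01,.01).ravel(); print(a,np.degrees(np.arctan(a[1]/a[0])),len(st))
s=env.get_state(); print(s['time'],s['tcp_pos'],s['qpos'])
E
```

```text
909 [254.16281628 200.30693069] sphere [0.53964369 0.24679926 0.14793279] 0.013412518891440224
[0.99085957 0.13489735 0.6263703  0.25845835] 7.752684 2335
3.4917 [0.53739207 0.24527827 0.2978755 ] [ 0.15279768  0.5017701  -0.92791371  1.72358298  0.43789254  1.13938531
 -2.34030445]
```

View pics/w1.png

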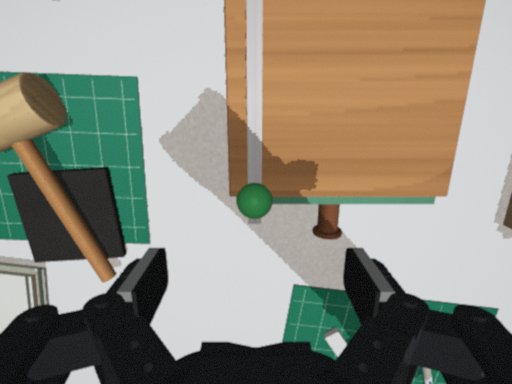

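Ball at pixel (254,200), which gives (0.539, 0.2465). The knob is visible at (328,220). Now I grip the ball and swing the stay along its arc.

```bash
sed -i 's/ball=np.array.*/ball=np.array([.539,.2465,.144]); hinge=ball+.19*cx-.036*cz/' h.py
python3 - <<'E'
from h import *
def S(t): s=env.get_state(); print(t,round(s['time'],2),s['tcp_pos'].round(4),'F',np.round(s['force'],1),'op',round(s['opening'],4),'gf',np.round(s['gripper_force'],1))
kn=ball-.042*cx-.078*cy; kn[2]=.068
for t in(kn+[0,0,.054],kn-.08*cx+[0,0,.054],kn-.08*cx+[0,0,.2]): print(kin.inverse_kinematics(t,Q))
o=np.array([0,0,.052])
print(env.movel(ball+o,.12,rot=Q,stop_force=10)); S('down')
env.grip(.02,f_grip=35); S('grip')
r=.1934; a0=np.arctan2(.036,.19)
off=env.get_state()['tcp_pos']-ball
for th in np.radians([5,10.5,16,21.5,26.5]):
    p=hinge-r*np.cos(a0+th)*cx+r*np.sin(a0+th)*cz
    env.movel(p+off,.1,rot=Q); S(round(np.degrees(th)))
E
```

```text
[ 0.18237323  0.63052224 -0.7875999   1.99104388  0.63442905  0.7822743
 -2.41496146]
[ 0.19331284  0.53476792 -0.81474209  2.1677504   0.62397087  0.68752628
 -2.4887033 ]
[ 0.4129544   0.30731659 -1.02573305  2.0487127   0.32244208  0.95495239
 -2.21658386]
False
down 4.49 [0.5393 0.247  0.1968] F [-0.6 -0.4  0.1] op 0.0855 gf 0.0
grip 5.08 [0.539  0.2464 0.196 ] F [ 0.5 -1.1  0.5] op 0.0256 gf 34.3
5 5.39 [0.5432 0.2469 0.2128] F [ 0.8  0.3 -1.2] op 0.026 gf 34.9
10 5.72 [0.5486 0.2477 0.2301] F [ 0.2 -1.2 -0.7] op 0.0258 gf 34.9
16 6.06 [0.5559 0.2487 0.2471] F [-2.2 -0.4  0.7] op 0.0261 gf 34.9
22 6.39 [0.5652 0.25   0.2634] F [-2.1 -0.4  2.2] op 0.0258 gf 34.9
26 6.71 [0.5748 0.2513 0.2771] F [-1.5 -1.2  1.7] op 0.0258 gf 35.0
```

```bash
python3 - <<'E'
from h import *
env.dwell(.2); env.grip(.06); env.movel(env.get_state()['tcp_pos']+[0,0,.07],.15)
p,d=camera('scene'); c=calibration('scene'); cv2.imwrite('pics/s2.png',p)
env.grip(.085)
k=ball-.042*cx-.078*cy; k[2]=.068
env.movel(k-.03*cx+[0,0,.26],.2,rot=Q)
c=calibration('wrist'); p,d=camera('wrist'); cv2.imwrite('pics/w2.png',p); P=cloud(c,d)
hsv=cv2.cvtColor(p,cv2.COLOR_BGR2HSV)
g=(hsv[...,0]>50)&(hsv[...,0]<75)&(hsv[...,1]>120)&(P[...,2]>.125)&(d>0)
B=P[g]; print(len(B)); s=np.linalg.lstsq(np.c_[2*B,np.ones(len(B))],(B**2).sum(1),rcond=None)[0]; print('ball',s[:3])
K=P[(d>0)&(abs(P[...,2]-.078)<.012)&(np.linalg.norm(P[...,:2]-k[:2],axis=-1)<.035)]
L=(K-k)@np.c_[cx,cy,cz]; L=L[L[:,0]<.01]; print(len(L),L.min(0),L.max(0),np.median(L,0),k)
print(env.get_state()['time'])
E
```

```text
2843
ball [0.55845547 0.1828545  0.29763321]
660 [-0.02164225 -0.01519453 -0.00199487] [0.00998628 0.01566081 0.01729046] [-0.00765254  0.00030191  0.0097724 ] [0.50797441 0.16352161 0.068     ]
9.25
```

View pics/s2.png

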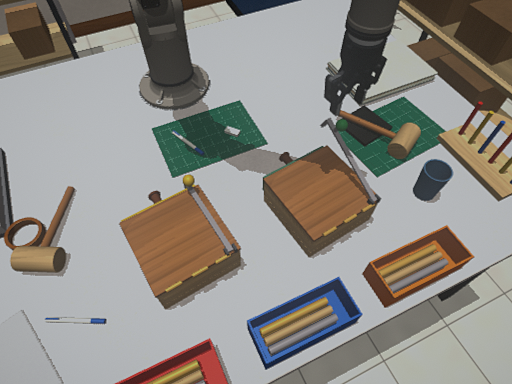

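View pics/w2.png

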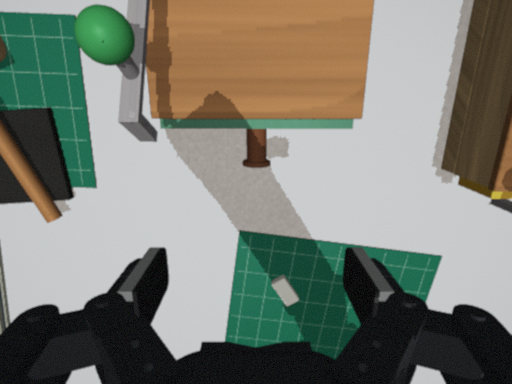

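The stay stands raised (ball at 105,35 in the wrist view, hook clear of the front), and the knob sits at the expected place (257,145). I check the ball height, then pull the drawer.

```bash
python3 - <<'E'
from h import *
def S(t): s=env.get_state(); print(t,round(s['time'],2),s['tcp_pos'].round(4),'F',np.round(s['force'],1),'op',round(s['opening'],4),'gf',np.round(s['gripper_force'],1))
c=calibration('wrist'); p,d=camera('wrist'); P=cloud(c,d)
hsv=cv2.cvtColor(p,cv2.COLOR_BGR2HSV)
g=(hsv[...,0]>50)&(hsv[...,0]<75)&(hsv[...,1]>120)&(P[...,2]>.2)&(P[...,2]<.26)&(d>0); g[80:]=0; g[:,160:]=0
B=P[g]; s=np.linalg.lstsq(np.c_[2*B,np.ones(len(B))],(B**2).sum(1),rcond=None)[0]
print('ball',len(B),s[:3],np.sqrt(s[3]+s[:3]@s[:3]),B[:,2].max())
if not .215<s[2]<.237: raise SystemExit
k=ball-.042*cx-.078*cy; k[2]=.068
env.grip(.06)
env.movel(k+[0,0,.20],.2,rot=Q)
print(env.movel(k+[0,0,.053],.12,rot=Q,stop_force=10)); S('down')
env.grip(.015,f_grip=50); S('grip')
p0=env.get_state()['tcp_pos']
for i in range(1,5): env.movel(p0-.02*i*cx,.08,rot=Q); S(i)
env.dwell(.2); env.grip(.06); S('open')
env.movel(env.get_state()['tcp_pos']+[0,0,.13],.15); S('up')
p,d=camera('top'); cv2.imwrite('pics/t3.png',p); np.savez('pics/t3.npz',p=p,d=d)
p,d=camera('scene'); cv2.imwrite('pics/s3.png',p)
E
```

```text
ball 2645 [0.57515966 0.25137315 0.22671149] 0.013292028804470132 0.24176420077961805
False
down 11.53 [0.5084 0.1637 0.1217] F [0.2 0.3 0.3] op 0.0602 gf 0.0
grip 11.97 [0.5082 0.1635 0.1215] F [-2.3 -1.4  5.9] op 0.0205 gf 48.7
1 12.38 [0.4877 0.1607 0.1215] F [-1.4 -0.8  3. ] op 0.0206 gf 49.7
2 12.78 [0.4679 0.1581 0.1215] F [-1.6  0.3  3.7] op 0.0203 gf 49.8
3 13.18 [0.448  0.1553 0.1215] F [-1.5 -0.2  3.1] op 0.0209 gf 49.8
4 13.57 [0.428  0.1526 0.1215] F [-1.7 -1.4  3.8] op 0.0205 gf 49.9
open 14.23 [0.429  0.1526 0.1214] F [ 1.  -0.3  0.6] op 0.0601 gf 0.0
up 15.25 [0.4285 0.1522 0.2506] F [ 0.1 -0.  -0.6] op 0.0597 gf 0.0
```

View pics/t3.png

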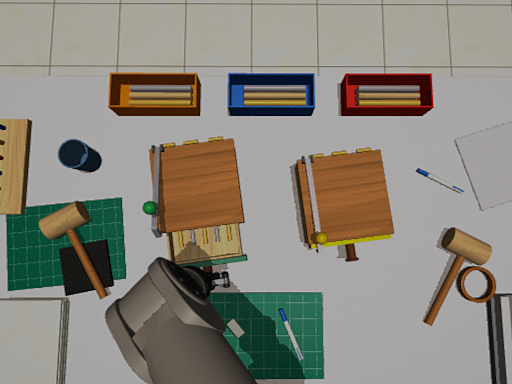

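View pics/s3.png

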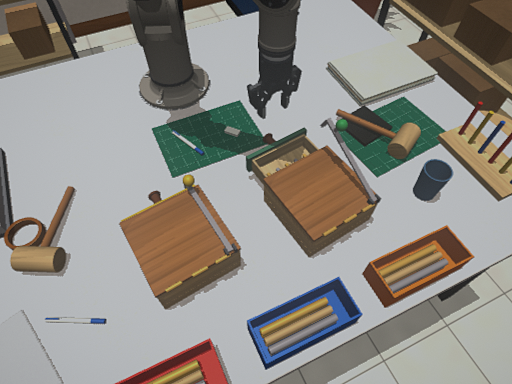

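The green drawer is out with its front at about (275,148) in the scene view. The green stay still stands (ball at 342,125), the yellow chest is untouched, and the robot is clear.

```bash
python3 -c "
from h import *
print(job.job_done())"
```

```text
the job is handed in; nothing more can be done
None
```

The job is handed in: the green stay stands by itself with its ball about 8 cm higher, the green drawer is pulled out about 8 cm and released, and the yellow chest was left as it was.

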